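Dealing shakers and spice jars into two table caddies

ROBOT

A 6-joint arm with a two-finger parallel gripper is mounted at the origin on a cart in front of the work surface, level with it; the furniture and walls round the work are solid. World frame = base frame: x ahead of the robot, y to its left, z up, the work surface at z = 0. Lengths are in m, angles in rad, forces in N, time in s.
With the tool pointing down it reaches from about 0.35 to 1 m from the base axis. Payload 7.1 kg.
Tool frame: the origin (TCP) lies midway between the tips of the shut fingers; the grasp point (between the pads) lies 19 mm behind it; z points along the fingers, y is the line along which they close (so a half turn about z gives the same grasp; the last joint's range is limited). The gripper opens to 85 mm and grips with 20 to 120 N. Pads are 22 mm wide; open, the fingers measure 114 mm over their backs; the gripper's body (76 mm by 85 mm) begins 54 mm behind the grasp point. The pads swing forward as they close: fully open they stand 13 mm farther back than shut.
Start: joints at [-1.267, 0.423, 1.63, -0, 1.089, -0.019], TCP at [0.198, -0.593, 0.231] pointing down, gripper open.
Joint ranges: [-3, 3], [-0.9, 2.11], [0.09, 2.58], [-1.31, 4.45], [0.11, 2.69], [-2.54, 2.54]. Speed limits (rad/s): [2.39, 2.39, 3.01, 3.14, 3.14, 3.14].

INTERFACE

Orientations are given as a unit quaternion [w, x, y, z].
In Python, from plant import * gives the robot as it stands. The module is installed in compiled form; this text tells all that it offers. Calls block until the motion is done:
- goto(position, orientation): joint-space move of the TCP to a pose.
- move_linear(position, frame=None, speed=0.15, contact_N=None): straight line of the TCP; frame=None keeps the orientation; speed is the mean speed in m/s. With contact_N (N) it stops when the force on the tool has changed by that much, and returns True; else False.
- goto_joints(angles): joint-space move.
- set_gripper(opening, effort=None): finger opening in m; effort is the grip in N (None keeps the last); returns when the fingers have stopped.
- wait(seconds).
- inverse_kinematics(position, orientation): joint angles nearest the present ones, or None.
- camera(name): name is "scene" or "side" or "wrist"; returns a dict with "image" (480x640x3 uint8, blue, green, red), "camera_matrix" (3x3 intrinsics, pixels), "view" (4x4, takes a point from world to camera coordinates). Camera axes: x right, y down, z forward; pixel columns grow to the right and rows downward; lengths in m; the calibration is good to about 2 mm. A picture is of the moment at which its call begins. There is no depth.
A pose or a line that the arm cannot do raises Unreachable and nothing moves.
- sign_off(): hands the job in; it is judged then, once.
Readings, each from a call of its own:
- current_t(): time.
- current_joint_positions(): joint angles.
- current_joint_velocities(): joint speeds.
- current_joint_torque(): joint torques, N m.
- current_position(): TCP position.
- current_tcp_rot(): TCP orientation.
- current_wrist_force(): force on the tool from outside, world axes, zero at the start.
- current_ft_torque(): the same for the moment, N m.
- current_grip_width(): finger opening in m.
- current_grasp_force(): force on a finger pad.
Only numpy, scipy, OpenCV 4.12 (cv2) and the standard library are available. Lean on these libraries where they do the work, as an engineer would, in place of code of your own. Each camera call takes 0.05 s, during which the arm holds its last target. There are 200 camera calls.

TASK

Make up the two wooden table caddies so that both are alike: each gets one grey-capped pepper shaker, standing in its low rubber-lined pocket, and one red-capped spice jar, standing in its deep cork-lined pocket. Deal out the short shakers first, one to each caddy, and only then the tall spice jars, one to each, because a jar already in place crowds the hand that sets a shaker beside it. Everything ends upright on the pocket floors and let go; do not tip over a shaker, a jar or a caddy, and leave the big grey-lidded jar, the kitchen timer and the mug where they are.

Things in the scene. Friction and masses are not known exactly. Their poses are not given: they have to be found in the camera images.
- shaker_1_mid (a point): pepper shaker, a small glass cruet with dark grey filling and a domed grey cap, round, 90 mm tall, about 0.1 kg, standing upright. Widest 44 mm across at 30 mm above its underside; the glass tapers from there to 32 mm under the cap, which starts at 66 mm, is 34 mm across up to 78 mm and domed above. The point is its centre, 45 mm above its underside; z: its upright axis. The two are alike
- shaker_2_mid (a point): pepper shaker, a small glass cruet with dark grey filling and a domed grey cap, round, 90 mm tall, about 0.1 kg, standing upright. Widest 44 mm across at 30 mm above its underside; the glass tapers from there to 32 mm under the cap, which starts at 66 mm, is 34 mm across up to 78 mm and domed above. The point is its centre, 45 mm above its underside; z: its upright axis. The two are alike
- spice_1_mid (a point): spice jar, glass with a brown-red label and a red screw cap, round, 42 mm in diameter, cap 45 mm in diameter over the top 21 mm, 106 mm tall, about 0.11 kg, standing upright. The point is its centre, 53 mm above its underside; z is its upright axis. The two spice jars are alike
- spice_2_mid (a point): spice jar, glass with a brown-red label and a red screw cap, round, 42 mm in diameter, cap 45 mm in diameter over the top 21 mm, 106 mm tall, about 0.11 kg, standing upright. The point is its centre, 53 mm above its underside; z is its upright axis. The two spice jars are alike
- caddy_1: wooden table caddy, loose, 0.7 kg, 145x76 mm (169 long over end grips). Origin: centre of underside; x lengthwise, z up. Two open 62 mm square pockets, walls 7 mm, floors at z 10 mm: low one centred x -34.5 mm, walls to z 34, dark rubber floor; deep one centred x +34.5 mm, walls (and the wall between) to z 60, brown cork floor. The caddies are alike
- caddy_2: wooden table caddy, loose, 0.7 kg, 145x76 mm (169 long over end grips). Origin: centre of underside; x lengthwise, z up. Two open 62 mm square pockets, walls 7 mm, floors at z 10 mm: low one centred x -34.5 mm, walls to z 34, dark rubber floor; deep one centred x +34.5 mm, walls (and the wall between) to z 60, brown cork floor. The caddies are alike
- big_jar_mid (a point): bystander: glass storage jar with a grey lid, 66 x 72 mm, 102 mm tall; the point is its centre, 51 mm up
- timer_mid (a point): bystander: kitchen timer with a red turning top, 70 mm in diameter, 50 mm tall; the point is its centre, 25 mm up
- mug_mid (a point): bystander: white mug with a yellow band, 89 mm wide, 124 mm over its handle, 94 mm tall; the point is 47 mm up
Not all that is in view belongs to the job. What is shaped like the part that bears spice_2_mid but pink or purple is not meant.

How it is judged:
On the way, in this order (a step that is already met when the one before it is completed fails the run):
1. each caddy holds one pepper shaker, upright in its low pocket and let go, while no spice jar is in a caddy yet ((((x of shaker_1_mid in the frame of caddy_1 between -0.0465 and -0.0225 m and y of shaker_1_mid in the frame of caddy_1 between -0.012 and 0.012 m and z of shaker_1_mid in the frame of caddy_1 between 0.05 and 0.06 m and angle between shaker_1_mid's own z axis and vertical below 0.12 rad) and (x of shaker_2_mid in the frame of caddy_2 between -0.0465 and -0.0225 m and y of shaker_2_mid in the frame of caddy_2 between -0.012 and 0.012 m and z of shaker_2_mid in the frame of caddy_2 between 0.05 and 0.06 m and angle between shaker_2_mid's own z axis and vertical below 0.12 rad)) or ((x of shaker_1_mid in the frame of caddy_2 between -0.0465 and -0.0225 m and y of shaker_1_mid in the frame of caddy_2 between -0.012 and 0.012 m and z of shaker_1_mid in the frame of caddy_2 between 0.05 and 0.06 m and angle between shaker_1_mid's own z axis and vertical below 0.12 rad) and (x of shaker_2_mid in the frame of caddy_1 between -0.0465 and -0.0225 m and y of shaker_2_mid in the frame of caddy_1 between -0.012 and 0.012 m and z of shaker_2_mid in the frame of caddy_1 between 0.05 and 0.06 m and angle between shaker_2_mid's own z axis and vertical below 0.12 rad))) and horizontal distance between each of spice_1_mid, spice_2_mid and caddy_1 above 0.05 m and horizontal distance between each of spice_1_mid, spice_2_mid and caddy_2 above 0.05 m and contact force between the fingers and shaker_1 below 0.2 N and contact force between the fingers and shaker_2 below 0.2 N), for 0.2 s.
2. each caddy holds one spice jar, upright in its deep pocket, beside its shaker ((((x of shaker_1_mid in the frame of caddy_1 between -0.0465 and -0.0225 m and y of shaker_1_mid in the frame of caddy_1 between -0.012 and 0.012 m and z of shaker_1_mid in the frame of caddy_1 between 0.05 and 0.06 m and angle between shaker_1_mid's own z axis and vertical below 0.12 rad) and (x of shaker_2_mid in the frame of caddy_2 between -0.0465 and -0.0225 m and y of shaker_2_mid in the frame of caddy_2 between -0.012 and 0.012 m and z of shaker_2_mid in the frame of caddy_2 between 0.05 and 0.06 m and angle between shaker_2_mid's own z axis and vertical below 0.12 rad)) or ((x of shaker_1_mid in the frame of caddy_2 between -0.0465 and -0.0225 m and y of shaker_1_mid in the frame of caddy_2 between -0.012 and 0.012 m and z of shaker_1_mid in the frame of caddy_2 between 0.05 and 0.06 m and angle between shaker_1_mid's own z axis and vertical below 0.12 rad) and (x of shaker_2_mid in the frame of caddy_1 between -0.0465 and -0.0225 m and y of shaker_2_mid in the frame of caddy_1 between -0.012 and 0.012 m and z of shaker_2_mid in the frame of caddy_1 between 0.05 and 0.06 m and angle between shaker_2_mid's own z axis and vertical below 0.12 rad))) and (((x of spice_1_mid in the frame of caddy_1 between 0.0225 and 0.0465 m and y of spice_1_mid in the frame of caddy_1 between -0.012 and 0.012 m and z of spice_1_mid in the frame of caddy_1 between 0.058 and 0.068 m and angle between spice_1_mid's own z axis and vertical below 0.12 rad) and (x of spice_2_mid in the frame of caddy_2 between 0.0225 and 0.0465 m and y of spice_2_mid in the frame of caddy_2 between -0.012 and 0.012 m and z of spice_2_mid in the frame of caddy_2 between 0.058 and 0.068 m and angle between spice_2_mid's own z axis and vertical below 0.12 rad)) or ((x of spice_1_mid in the frame of caddy_2 between 0.0225 and 0.0465 m and y of spice_1_mid in the frame of caddy_2 between -0.012 and 0.012 m and z of spice_1_mid in the frame of caddy_2 between 0.058 and 0.068 m and angle between spice_1_mid's own z axis and vertical below 0.12 rad) and (x of spice_2_mid in the frame of caddy_1 between 0.0225 and 0.0465 m and y of spice_2_mid in the frame of caddy_1 between -0.012 and 0.012 m and z of spice_2_mid in the frame of caddy_1 between 0.058 and 0.068 m and angle between spice_2_mid's own z axis and vertical below 0.12 rad)))), for 0.2 s.
At the end, for the whole second after the job is handed in: each caddy has one pepper shaker in its low pocket and one spice jar in its deep pocket: centres within 12 mm of the pocket's centre along each side, resting on the pocket floor (within 5 mm of height), upright within 0.12 rad, at rest, caddies level (all of step 2 and linear speed of each of shaker_1, shaker_2, spice_1, spice_2, caddy_1, caddy_2 below 0.02 m/s and angle between each of caddy_1, caddy_2's own z axis and vertical below 0.05 rad); the robot touches nothing.
It fails at once if a shaker, a spice jar or a caddy is tipped over (more than 0.7 rad) (angle between any of shaker_1_mid, shaker_2_mid, spice_1_mid, spice_2_mid, caddy_1, caddy_2's own z axis and vertical above 0.7 rad).
It fails at once if the big jar, the timer or the mug is moved more than 25 mm (distance of any of big_jar_mid, timer_mid, mug_mid from where it was at the start of the episode above 0.025 m).
It also fails if it takes over 109 s, if anything falls off the work surface, if the arm or the gripper's body presses on something with over 40 N, if the wrist force passes 120 N, or if a joint passes its speed limit or range.

## Working session

There is one attempt and no reset: what is moved stays moved. The work goes in short steps, each a Python script; the robot and the scene stay as the last script left them, time stands still between calls to the robot, and variables do not carry over. Pictures are saved under pics/ and viewed, at most 14 in all, crops included, and the job is handed in when it is done.

```bash
mkdir -p pics; python3 - <<'E'
from plant import *
import cv2,numpy as np
for n in("scene","side","wrist"):
    c=camera(n); cv2.imwrite(f"pics/{n}0.png",c["image"]); np.savez(f"{n}0.npz",**c)
    V=c["view"]; print(n,np.round(c["camera_matrix"],1).tolist(),"pos",np.round(-V[:3,:3].T@V[:3,3],3),"fwd",np.round(V[2,:3],2))
print(current_tcp_rot(),current_t())
E
```

```text
scene [[549.1, 0.0, 312.4], [0.0, 549.1, 241.3], [0.0, 0.0, 1.0]] pos [0.052 0.741 0.846] fwd [ 0.47 -0.47 -0.74]
side [[470.0, 0.0, 313.7], [0.0, 470.0, 230.0], [0.0, 0.0, 1.0]] pos [ 0.223 -0.403  0.579] fwd [ 0.36  0.71 -0.6 ]
wrist [[367.3, 0.0, 325.2], [0.0, 367.3, 231.9], [0.0, 0.0, 1.0]] pos [ 0.275 -0.566  0.375] fwd [-0.29 -0.1  -0.95]
[-6.00840792e-04  9.87000916e-01  1.60713480e-01 -8.97927847e-05] 0.15
```

View pics/scene0.png

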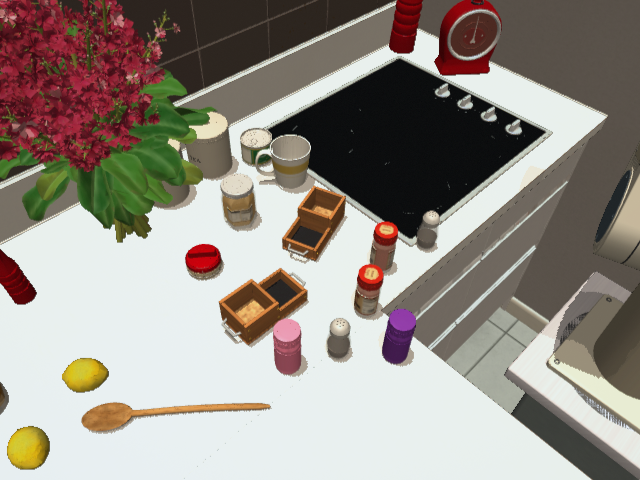

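View pics/side0.png

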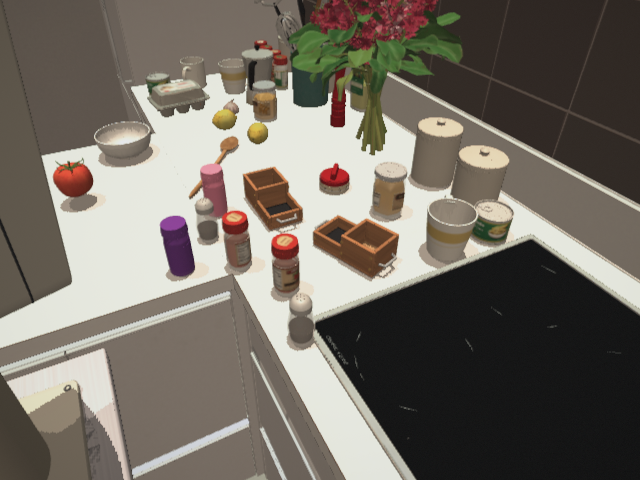

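Scene view: the caddies are at about (314,222) and (262,302), the red-capped jars at (384,245) and (369,290), and the shakers at (428,230) and (339,338). The side view shows the same things: caddies (272,198) and (356,245), jars (237,240) and (285,264), shakers (206,218) and (301,318). Pink and purple are decoys. Next I zoom in on both views.

```bash
python3 - <<'E'
import cv2,numpy as np
for n,(x0,y0,w,h),s in(("scene",(215,185,230,180),3.3),("side",(185,155,230,190),3.1)):
    im=cv2.imread(f"pics/{n}0.png"); c=cv2.resize(im[y0:y0+h,x0:x0+w],None,fx=s,fy=s,interpolation=cv2.INTER_CUBIC)
    for x in range(x0-x0%20+20,x0+w,20): cv2.line(c,(int((x-x0+.5)*s),0),(int((x-x0+.5)*s),c.shape[0]),(0,200,0),1);cv2.putText(c,str(x),(int((x-x0)*s),10),0,.35,(255,0,0),1)
    for y in range(y0-y0%20+20,y0+h,20): cv2.line(c,(0,int((y-y0+.5)*s)),(c.shape[1],int((y-y0+.5)*s)),(0,200,0),1);cv2.putText(c,str(y),(0,int((y-y0)*s)),0,.35,(255,0,0),1)
    cv2.imwrite(f"pics/{n}0c.png",c)
    hsv=cv2.cvtColor(im,cv2.COLOR_BGR2HSV)
    red=cv2.inRange(hsv,(0,190,110),(6,255,255))|cv2.inRange(hsv,(175,190,110),(180,255,255))
    k,_,st,ce=cv2.connectedComponentsWithStats(red)
    print(n,[(np.round(ce[i],1).tolist(),st[i].tolist()) for i in range(1,k) if st[i,4]>120])
E
```

```text
scene [([465.6, 9.8], [445, 0, 56, 27, 469]), ([128.1, 32.4], [122, 19, 13, 31, 124]), ([71.0, 46.3], [61, 35, 24, 22, 161]), ([16.6, 64.6], [9, 53, 19, 25, 196]), ([464.8, 68.1], [440, 62, 49, 12, 425]), ([15.0, 85.4], [0, 73, 28, 24, 156]), ([103.3, 102.9], [94, 89, 19, 27, 138]), ([386.3, 230.3], [375, 222, 23, 17, 192]), ([202.1, 257.8], [186, 244, 34, 29, 630]), ([370.4, 274.2], [359, 264, 24, 20, 236])]
side [([334.4, 175.6], [321, 164, 28, 21, 330]), ([284.9, 243.0], [273, 234, 24, 16, 148])]
```

View pics/scene0c.png

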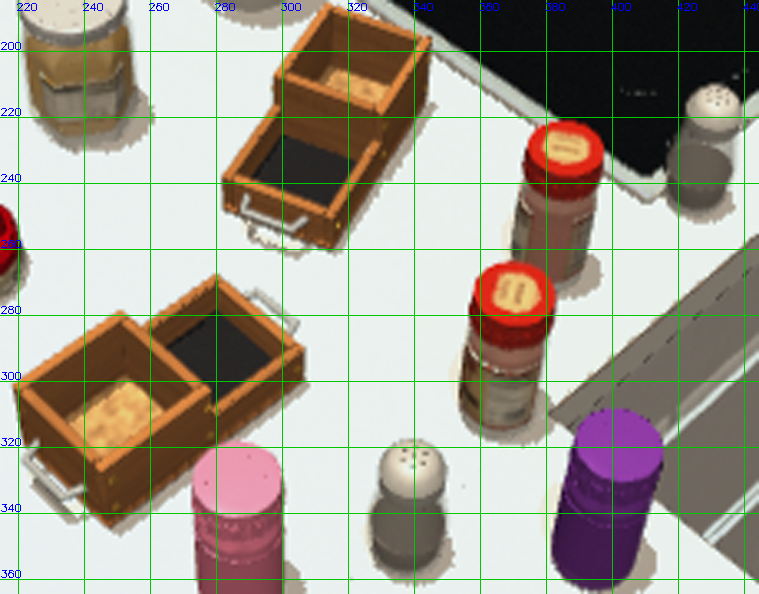

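View pics/side0c.png

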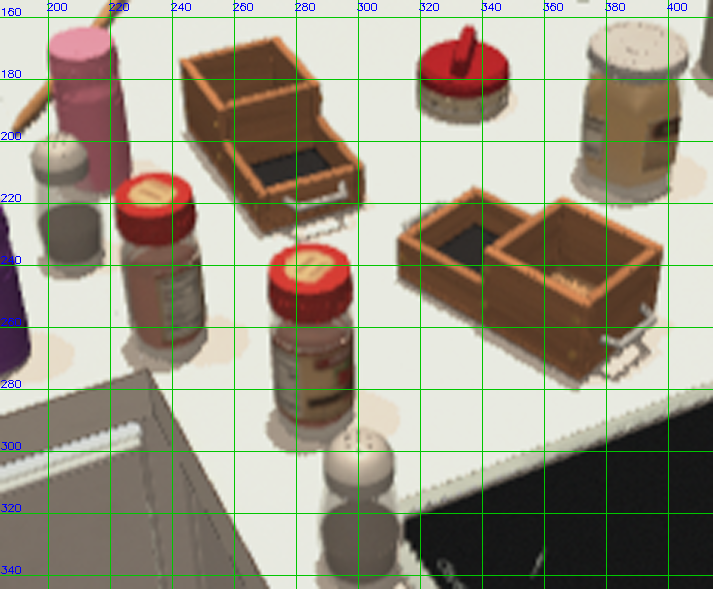

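Both crops give clear cap tops and caddy rim corners, and I read those pixels off the grids. Now I cast rays onto planes at the known heights and compare the two views.

```bash
cat > vis.py <<'E'
import numpy as np
def ray(c,p,z):
    V=c["view"];R=V[:3,:3];o=-R.T@V[:3,3]
    d=R.T@np.linalg.inv(c["camera_matrix"])@[p[0],p[1],1.]
    return (o+d*(z-o[2])/d[2])[:2]
def fit(m,w): # 2D rigid fit model->world: x,y,yaw,residuals
    m=np.asarray(m);w=np.asarray(w);a=m-m.mean(0);b=w-w.mean(0)
    t=np.arctan2((a[:,0]*b[:,1]-a[:,1]*b[:,0]).sum(),(a*b).sum());R=np.array([[np.cos(t),-np.sin(t)],[np.sin(t),np.cos(t)]])
    o=w.mean(0)-R@m.mean(0);return o,t,np.linalg.norm(w-(m@R.T+o),axis=1)
E
python3 - <<'E'
import numpy as np; from vis import *
S=dict(np.load("scene0.npz"));D=dict(np.load("side0.npz"))
P={"spiceA":(.106,(386.3,229.3),(284.5,241.3)),"spiceB":(.106,(370.6,273.6),(234.5,216.8)),
"shA":(.078,(430.6,217.2),(300,302.9)),"shB":(.078,(339.3,326.9),(203.9,205.5))}
for k,(z,a,b) in P.items(): print(k,np.round(ray(S,a,z),4),np.round(ray(D,b,z),4))
# corners: order low+y?, deep end, divider ; (model x, z)
X=[(-.0725,.034)]*2+[(.0725,.06)]*2+[(-.0035,.06)]*2
C={"U":([(282.1,238.1),(314.5,249.7),(315.4,186),(345.4,196.9),(297.8,206.6),(330,218.7)],
        [(338,215.1),(312.9,231.9),(398,233.9),(373.9,251.9),(365.8,218.7),(341,235.1)]),
"L":([(306.6,290.3),(280,267.8),(246,326.3),(219,301.5),(278.7,302.4),(251.5,279.3)],
     [(269.3,216.8),(301.3,207.7),(242.6,173.9),(274.5,166.8),(255.8,189.7),(288,181.9)])}
for k,(a,b) in C.items():
    # left (+y of caddy) / right by geometry
    for tag,W in(("scene",[ray(S,p,z) for p,(x,z) in zip(a,X)]),("side",[ray(D,p,z) for p,(x,z) in zip(b,X)])):
        best=min((fit([(x,s*(.038 if i%2==0 else -.038)) for i,(x,z) in enumerate(X)],W) for s in(1,-1)),key=lambda r:r[2].max())
        print(k,tag,np.round(best[0],4),round(best[1],3),np.round(best[2]*1e3,1))
E
```

```text
spiceA [0.4514 0.15  ] [0.4524 0.1462]
spiceB [0.4007 0.2495] [0.4032 0.2471]
shA [0.4285 0.0387] [0.4267 0.0363]
shB [0.3737 0.3525] [0.3746 0.3467]
U scene [0.6068 0.1833] -1.24 [2.6 3.6 4.5 3.3 1.3 2.8]
U side [0.608  0.1795] -1.206 [2.3 2.2 2.8 5.6 4.  2. ]
L scene [0.5255 0.3882] 1.575 [2.  2.2 4.2 2.2 1.6 3. ]
L side [0.5277 0.3843] 1.57 [4.3 4.  2.3 5.  2.6 1.7]
```

The two views agree to within 6 mm and the rims fit the model. I'll use the means, write a pick and place helper, and pick the shaker by the stove first.

```bash
cat > rob.py <<'E'
from plant import *
import numpy as np, cv2
OBJ={"shA":(.4275,.0375),"shB":(.374,.350),"spA":(.452,.148),"spB":(.402,.248)}
CAD={"U":(.6074,.1814,-1.223),"L":(.5266,.386,1.572)}
TCPZ={"sh":.050,"sp":.073}; OPEN={"sh":.060,"sp":.070}
def quat(phi):  # tool down, closing axis at angle phi
    a=(phi+np.pi/2)/2   # Rz(phi+90deg... of x) * Rx(pi)
    return np.array([0,np.cos(a),np.sin(a),0])
def hover(xy,z,phi):
    p=[*xy,z]; best=None
    for f in(phi,phi+np.pi):
        q=inverse_kinematics(p,quat(f))
        if q is not None and (best is None or abs(q[5])<abs(best[5])): best=q
    assert best is not None,(p,phi)
    goto_joints(best)
def pocket(c,kind):
    x,y,t=CAD[c]; s=-.0345 if kind=="sh" else .0345
    return np.array([x+s*np.cos(t),y+s*np.sin(t)])
def pick(n,phi):
    k=n[:2]; set_gripper(OPEN[k],30); hover(OBJ[n],.20,phi)
    move_linear([*OBJ[n],TCPZ[k]]); set_gripper(0.0,30)
    print(n,"width",round(current_grip_width(),4),"grip",np.round(current_grasp_force(),1))
    move_linear([*OBJ[n],.25],speed=.2)
def place(n,c,off=(0,0)):
    k=n[:2]; xy=pocket(c,k)+off; phi=CAD[c][2]+np.pi/2; z=TCPZ[k]+.010
    hover(xy,.25,phi); move_linear([*xy,z+.02])
    hit=move_linear([*xy,z-.003],speed=.02,contact_N=3)
    print("contact",hit,np.round(current_position(),4),"aim z",z)
    set_gripper(OPEN[k]); move_linear([*xy,.25],speed=.2); print("t",current_t())
def snap(n,name):
    c=camera(n); cv2.imwrite(f"pics/{name}.png",c["image"]); np.savez(name+".npz",**c); return c
E
python3 - <<'E'
from rob import *; from vis import ray
D=dict(np.load("side0.npz"));S=dict(np.load("scene0.npz"))
from scipy.spatial.transform import Rotation as Ro
print("R",np.round(Ro.from_quat(quat(.3),scalar_first=True).as_matrix(),2),np.cos(.3),np.sin(.3))
print("flower base",ray(D,(373,150),0),"pink base",ray(D,(213,216),0),ray(S,(288,370),0))
for n in OBJ:print(n,[inverse_kinematics([*OBJ[n],z],quat(0)) is not None for z in(.05,.25)])
E
```

```text
R [[-0.3   0.96  0.  ]
 [ 0.96  0.3   0.  ]
 [ 0.    0.   -1.  ]] 0.955336489125606 0.29552020666133955
flower base [0.87041816 0.51656593] pink base [0.40404678 0.41620388] [0.40571409 0.4393388 ]
shA [True, True]
shB [True, True]
spA [True, True]
spB [True, True]
```

```bash
python3 - <<'E'
from rob import *
pick("shA",0.0)
snap("wrist","w1"); snap("scene","s1"); print(current_t())
E
```

```text
shA width 0.0337 grip 29.0
5.6667
```

View pics/w1.png

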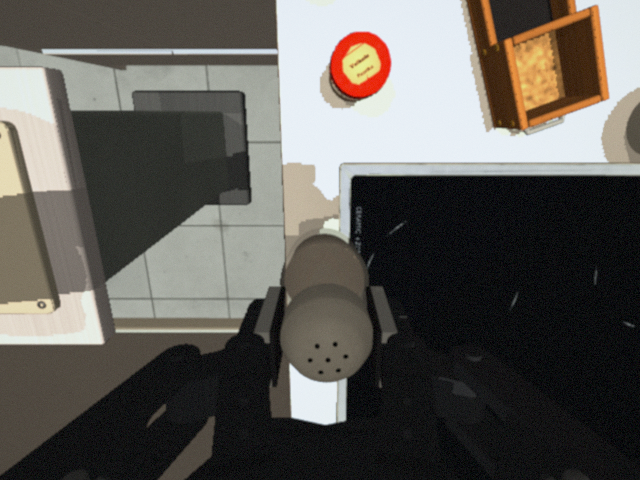

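The shaker hangs straight between the pads with its cap at about (326,334), and caddy U's cork pocket is at upper right. I'll work out its offset along the pads, then hover over the low pocket and look.

```bash
python3 - <<'E'
from rob import *; from vis import ray
c=dict(np.load("w1.npz")); p=current_position()
print("cap - tcp",ray(c,(326.5,333),p[2]+.028)-p[:2])
xy=pocket("U","sh"); hover(xy,.25,CAD["U"][2]+np.pi/2); snap("wrist","w2"); print(current_t(),current_position(),xy)
E
```

```text
cap - tcp [0.00144706 0.00343836]
6.675 [0.59471096 0.21259332 0.24973062] [0.59564147 0.21383435]
```

View pics/w2.png

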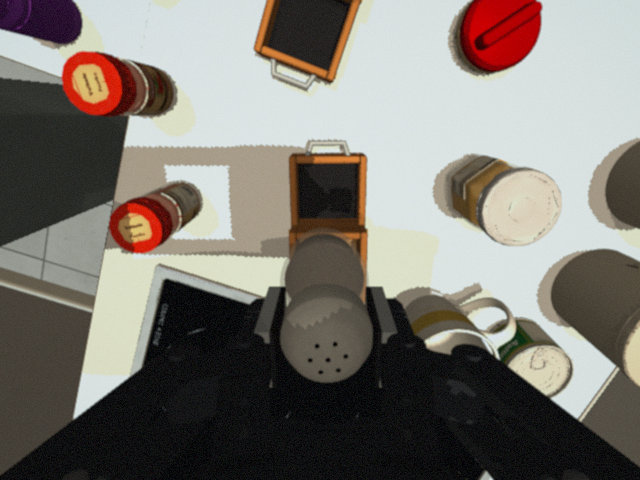

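The low pocket lies under the held shaker. Its end-wall corners are at (291,154) and (366,154), and the divider rim starts at (289,231) and (367,231). I'll check these against the caddy pose.

```bash
python3 - <<'E'
from rob import *; from vis import *
c=dict(np.load("w2.npz"))
W=[ray(c,(291,154),.034),ray(c,(366.5,154),.034),ray(c,(288.5,230),.06),ray(c,(367.5,230),.06)]
for s in(1,-1):
    o,t,r=fit([(-.0725,s*.038),(-.0725,-s*.038),(-.0035,s*.038),(-.0035,-s*.038)],W); print(o,t,r*1e3)
x,y,t=CAD["U"];print([np.round(((w-[x,y])@np.array([[np.cos(t),-np.sin(t)],[np.sin(t),np.cos(t)]]))*1e3,1) for w in W])
E
```

```text
[0.58087056 0.25558498] 1.9748430375497943 [70.82035238 66.68154783 66.65315649 70.81150256]
[0.60862833 0.18487208] -1.2267223807737226 [1.87502238 1.44297024 0.115354   0.65443719]
[array([-75.1, -33.6]), array([-75.1,  39.2]), array([ -6.5, -35.5]), array([-6.6, 39.9])]
```

```bash
sed -i 's/"U":(.6074,.1814,-1.223)/"U":(.608,.183,-1.225)/' rob.py; python3 - <<'E'
from rob import *
place("shA","U")
pick("shB",-0.4)
xy=pocket("L","sh"); hover(xy,.25,CAD["L"][2]+np.pi/2); snap("wrist","w3"); print(current_t())
E
```

```text
contact True [0.5961 0.2154 0.0609] aim z 0.060000000000000005
t 10.5667
shB width 0.0339 grip 29.5
15.2083
```

View pics/w3.png

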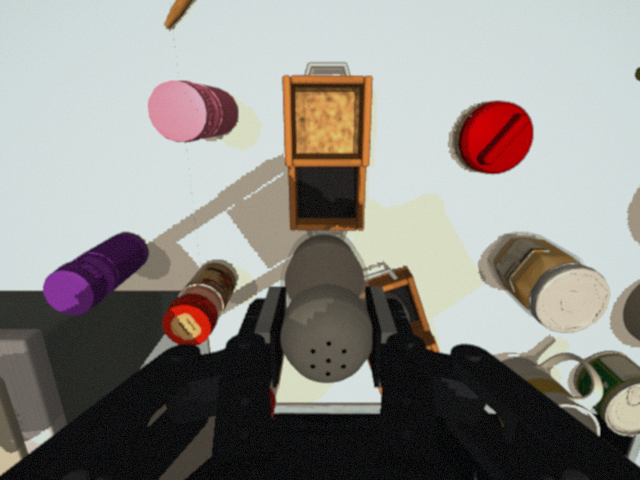

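Shaker B is gripped straight. Caddy L's deep-end corners are at (283,75) and (373,75), its divider at (284,165) and (370,165), and its low end at (289,230) and (364,230).

```bash
python3 - <<'E'
from rob import *; from vis import *
c=dict(np.load("w3.npz"));p=current_position()
px=[(283,75),(373,75),(284,165),(370.5,165),(289,230),(364.5,230)]
X=[(.0725,.06)]*2+[(-.0035,.06)]*2+[(-.0725,.034)]*2
W=[ray(c,q,z) for q,(x,z) in zip(px,X)]
for s in(1,-1): print(fit([(x,s*(1-2*(i%2))*.038) for i,(x,z) in enumerate(X)],W))
print(p,pocket("L","sh"),"cap",ray(c,(326.5,333),p[2]+.028)-p[:2])
E
```

```text
(array([0.52813867, 0.38804473]), np.float64(1.5675331178278815), array([0.00097211, 0.00057096, 0.00107154, 0.00121816, 0.00086563,
       0.00060606]))
(array([0.52814589, 0.38804469]), np.float64(1.5613415645636692), array([0.075861  , 0.07525774, 0.0768938 , 0.07682354, 0.07636819,
       0.07704221]))
[0.52535057 0.35109434 0.24854148] [0.52664153 0.35150002] cap [0.00205647 0.00367237]
```

```bash
sed -i 's/"L":(.5266,.386,1.572)/"L":(.5276,.387,1.569)/' rob.py; python3 - <<'E'
from rob import *
place("shB","L")
hover((.48,.10),.30,CAD["U"][2]+np.pi/2)
c=snap("scene","s2")
cv2.imwrite("pics/s2c.png",cv2.resize(c["image"][165:365,200:450],None,fx=3,fy=3,interpolation=cv2.INTER_CUBIC)); print(current_t())
E
```

```text
contact True [0.5274 0.3525 0.0611] aim z 0.060000000000000005
t 19.0917
20.1667
```

View pics/s2c.png

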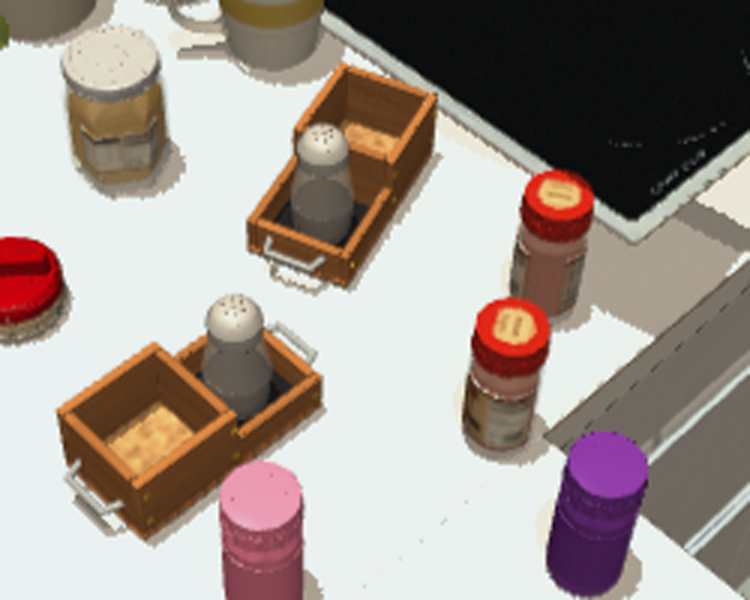

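Both shakers stand upright in their low pockets, with caps at (307,213) and (278,270) in full-image pixels, and the jars are untouched. I'll check the offsets and the purple decoy's position before picking the jars.

```bash
python3 - <<'E'
from rob import *; from vis import *
c=dict(np.load("s2.npz"))
for p,(x,y,t) in(((307.5,213.2),CAD["U"]),((277.8,270.2),CAD["L"])):
    d=ray(c,p,.088)-[x,y]; print(np.round(d@np.array([[np.cos(t),-np.sin(t)],[np.sin(t),np.cos(t)]])*1e3,1))
print("purple",ray(c,(200+585/3,165+580/3),0),"jars",ray(c,(200+558/3-.3,165+193/3-.3),.106),ray(c,(200+512/3-.3,165+325/3-.3),.106))
pick("spA",0.45)
place("spA","U")
E
```

```text
[-35.4  -1.8]
[-34.8   0.7]
purple [0.29454954 0.28842829] jars [0.45264261 0.15026113] [0.40185225 0.24883573]
spA width 0.0437 grip 29.7
contact True [0.6196 0.1505 0.0841] aim z 0.08299999999999999
t 27.425
```

```bash
python3 - <<'E'
from rob import *
pick("spB",np.pi/2)
place("spB","L")
hover((.48,.10),.30,CAD["U"][2]+np.pi/2)
c=snap("scene","s3"); d=snap("side","d3")
cv2.imwrite("pics/s3c.png",np.hstack([cv2.resize(i[y:y+130,x:x+130],None,fx=3,fy=3,interpolation=cv2.INTER_CUBIC) for i,x,y in((c["image"],215,180),(d["image"],270,140))])); print(current_t())
E
```

```text
spB width 0.0437 grip 30.0
contact True [0.5276 0.4215 0.084 ] aim z 0.08299999999999999
t 35.8583
37.2083
```

View pics/s3c.png

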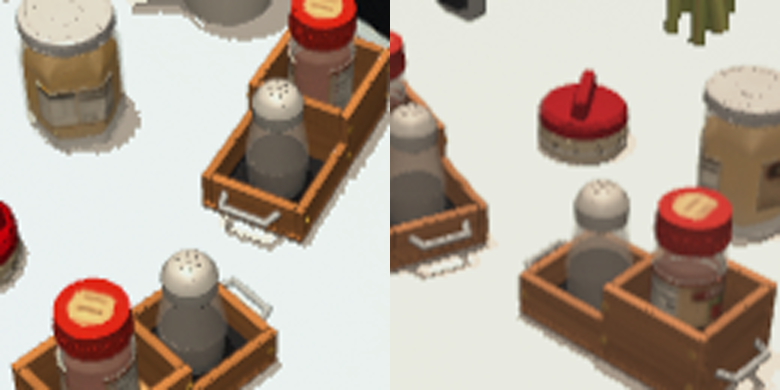

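All four pieces stand upright in their pockets: the jar tops are at scene pixels (322,182) and (246,282). One numeric check of their centring comes before sign-off.

```bash
python3 - <<'E'
from rob import *; from vis import *
c=dict(np.load("s3.npz")); ok=True
for p,z,(x,y,t),m in(((322.4,181.7),.116,CAD["U"],34.5),((246,282),.116,CAD["L"],34.5),((307.2,213.2),.088,CAD["U"],-34.5),((278,271),.088,CAD["L"],-34.5)):
    d=(ray(c,p,z)-[x,y])@np.array([[np.cos(t),-np.sin(t)],[np.sin(t),np.cos(t)]])*1e3; print(np.round(d,1)); ok&=abs(d[0]-m)<9 and abs(d[1])<9
if ok: wait(.5); print(sign_off())
E
```

```text
[31.8 -0.8]
[35.1  1.1]
[-35.6  -1.3]
[-33.9   2.3]
the job is handed in; nothing more can be done
None
```

The job is handed in: each caddy holds one pepper shaker in its low pocket and one spice jar in its deep pocket, all upright, let go and measured within about 3 mm of pocket centre; I did not see the verdict.

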